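# Snap the retaining ring onto a banding-wheel spindle

### The job

Of the two stands, the one whose spindle has a groove under a thick head needs its retaining ring back. Pinch the two upright eyes of the sprung snap ring fully together so that the ring spreads, put it over the spindle head and down onto the top of the hub, then let go so that it contracts into the groove and lies flat there. Leave the plain closed ring where it lies.

Things in the scene. Friction and masses are not known exactly. Their poses are not given: they have to be found in the camera images.
- snap_ring: Loose dark steel snap ring, 110 g, flat on the table: 6 mm thick, 74 mm across, bars in front to 10 mm high. Origin: its axis, underside; z up. At x +46, y +26 and -26 mm stand its eyes: upright plates 12 (x) by 4 mm, tops at 42 mm, 56 mm over their outsides. Its ends cross: pinching the eyes along y, to a stop at 20 mm outside width, spreads it. Two V shoes inside seat on the spindle.
- spread (a joint): How far each half of the snap ring has moved out (m), as much as each eye has moved in: 0 shut and empty, about 0.002 seated on the groove, over 0.008 needed to pass the spindle head, 0.018 fully spread, the eyes pinched to the stop (8 mm to spare around the head). A spring closes it: 2.5 N on each eye when shut, 7 N at the stop; 20 N of grip holds it well.
- groove (a point): Foot of the groove on the spindle's axis, z up, level with the hub top of the grooved stand. Fixed blue iron stand: foot 136 mm wide, hub 88 mm wide, flat top 45 mm above the table. On it the steel spindle: groove 28 mm wide, 14 mm high, then a head 38 mm wide, its top 25 mm above this point. Any heading of the ring will do. The other stand has only a thin plain pin.
- plain_ring: Plain closed steel ring without eyes, 72 mm outside, 48 mm inside, 10 mm high, lying flat on the table; origin at the centre of its underside. A bystander: leave it.
There are look-alikes about, which are no part of the job. Several things have the shape of the snap_ring; the one meant has the colours described above.

How it is judged (in metres and radians):
On the way:
1. the snap ring is held spread over the head of the grooved spindle (value of joint spread above 0.006 m and horizontal distance between snap_ring and groove below 0.02 m and z of snap_ring in the frame of groove above 0.02 m), for 0.05 s.
At the end, for the whole second after the job is handed in: The snap ring lies in the groove of the spindle: its axis within 10 mm of the spindle's, its underside no more than 7 mm above the hub's top, flat within 10 degrees, contracted (each half less than 6 mm from shut), released and at rest; the plain ring is still where it lay (horizontal distance between snap_ring and groove below 0.01 m and z of snap_ring in the frame of groove between -0.004 and 0.007 m and angle between snap_ring's own z axis and vertical below 0.17 rad and value of joint spread below 0.006 m and linear speed of snap_ring below 0.02 m/s); the robot touches nothing.
It fails at once if the plain closed ring is moved more than 30 mm (distance of plain_ring from where it was at the start of the episode above 0.03 m).
It also fails if it takes over 45 s, if anything falls off the work surface, if the arm or the gripper's body presses on something with over 40 N, if the wrist force passes 120 N, or if a joint passes its speed limit or range.

### The arm

A 6-joint arm with a two-finger parallel gripper is mounted at the origin on the work surface. World frame = base frame: x ahead of the robot, y to its left, z up, the work surface at z = 0. Lengths are in m, angles in degrees, forces in N, time in s.
With the tool pointing down it reaches from about 0.3 to 0.75 m from the base axis. Payload 8.5 kg.
Tool frame: the origin (TCP) lies midway between the tips of the shut fingers; the grasp point (between the pads) lies 19 mm behind it; z points along the fingers, y is the line along which they close (so a half turn about z gives the same grasp; the last joint's range is limited). The gripper opens to 85 mm and grips with 20 to 120 N. Pads are 22 mm wide; open, the fingers measure 114 mm over their backs; the gripper's body (76 mm by 85 mm) begins 54 mm behind the grasp point. The pads swing forward as they close: fully open they stand 13 mm farther back than shut.
Start: joints at [-12.336, 21.807, 74.336, -0, 83.858, -12.336], TCP at [0.55, 0, 0.231] pointing down, gripper open.
Joint ranges: [-178.18, 178.18], [-50.72, 133.34], [12.68, 142.11], [-81.47, 261.47], [9.98, 163.14], [-165.26, 165.26]. Speed limits (degrees/s): [136.94, 136.94, 180, 180, 180, 180].

### API

Orientations are given as a 3x3 rotation matrix whose columns are the frame's x, y, z axes.
In Python, from rig import env, viewer, recognise, pinpoint gives the robot as it stands.
- The arm moves only by the tool move_arm, never from a script. Its argument "plan" is text: rows parted by semicolons, each of 7 numbers parted by spaces: the shift along the tool's x, y, z in m, then the turn, a rotation vector about the tool's x, y, z in rad, then the finger opening in m, from 0 to 0.0854. A call has 1 to 12 rows; each row shifts and turns the commanded pose from where the row before left it, along the tool's axes as they then stand; what a row does not reach is not made up. A row lasts 1/8 s, in which the tool goes at most 62.5 mm and 10.7 degrees, less where a joint would pass 70% of its speed; a pose out of reach is approached as far as the arm can. A call is refused whole if a number of a shift passes 0.0625 or a number of a turn 0.188, either way. A call with a gripper value outside its range is refused whole. The fingers move at their own pace and stop on an object; "grip_force" is the grip in N (left out, the last holds). Time passes only in rows, so rows that do not move let the fingers close. It gives the time, the measured TCP pose, the force, the opening and the grip force at its end, in the units of the state.
- env.observe(): the state, without advancing time (a new reading comes with each control period).
- viewer.get_image(name): name is "scene" or "side" or "wrist"; returns (picture, depth): 384x512x3 uint8, red, green, blue; 384x512 float32, m along the optical axis (not along the pixel's ray), 0 where there is no reading.
- viewer.calibration(name): a dict with "fx", "fy", "cx", "cy" (pixels), "k1" (the pictures are not rectified: a ray, as slopes to the right and down, at radius r is drawn at 1 + k1 r^2 times it, then the intrinsics apply), "R" (3x3) and "t" (3): a world point X has camera coordinates R X + t. Camera axes: x right, y down, z forward; pixel columns grow to the right and rows downward; lengths in m; the calibration is good to about 2 mm. A picture is of the moment at which its call begins: read the wrist's pose just before it. calibration takes no time and is no camera call; for the wrist camera it gives the pose at the moment of the call.
- env.close_job(): hands the job in; it is judged then, once.
Trained networks look in the newest picture that a camera, given by its name, has taken for a name from the list of things; names that differ only in an ending like _2 or _b are one class to them, and where a whole thing is asked for, a point or a joint stands for the part that bears it (a point fixed in the world has none). Each returns a list of dicts, best first, with "conf" (0 to 1); they miss things now and then, are a little off and sometimes report something else, mostly with a low value. They report only what shows in the picture. A call takes as long as a camera call. They do not tell look-alikes from the thing itself.
- recognise(camera, name): "extent" ([centre column, centre row, width, height] in pixels, round what is visible of it).
- pinpoint(camera, name): "pixel" ([column, row] in pixels: a listed point, or the origin of a listed thing).
The state is a dict: "time_s": time; "q": joint angles; "qvel": joint speeds; "joint_efforts": joint torques, N m; "position": TCP position; "tool_rot": TCP orientation; "ft_force": force on the tool from outside, world axes, zero at the start; "wrist_torque": the same for the moment, N m; "grip_width": finger opening in m; "gripper_force": force on a finger pad.
Only numpy, scipy, OpenCV 4.12 (cv2) and the standard library are available. Lean on these libraries where they do the work, as an engineer would, in place of code of your own. Each camera call takes 0.05 s, during which the arm holds its last target. There are 200 camera calls.

## Working session

There is one attempt and no reset: what is moved stays moved. The work goes in short steps, Python scripts to look and compute and a tool call to move; the robot and the scene stay as the last step left them, time stands still between calls to the robot, and variables do not carry over. Pictures are saved under pics/ and viewed, at most 10 in all, crops included, and the job is handed in when it is done.

Besides the shell and the picture viewer there is one more tool, called after "Call:" as name(argument=value, ...), one argument or row to a line, values as JSON. move_arm: Moves the arm, as the interface text tells. Its arguments: {"type":"object","properties":{"plan":{"type":"string"},"grip_force":{"type":"number"}},"required":["plan"]}

```bash
mkdir -p pics; cat > h.py <<'E'
import numpy as np, cv2
from rig import env, viewer, recognise, pinpoint
def cam(n):
    c=viewer.calibration(n); return c,np.array(c["R"]),np.array(c["t"])
def ray(n,px,C=None):
    c,R,t=C or cam(n)
    K=np.array([[c["fx"],0,c["cx"]],[0,c["fy"],c["cy"]],[0,0,1.]])
    p=cv2.undistortPoints(np.array([[px]],float),K,np.array([c["k1"],0,0,0,0.]))[0,0]
    d=R.T@np.array([p[0],p[1],1.]); return -R.T@t,d
def atz(n,px,z,C=None):
    o,d=ray(n,px,C); return o+d*(z-o[2])/d[2]
def atd(n,px,dep,C=None):
    o,d=ray(n,px,C); return o+d*dep
def cloud(n,dep,C=None):
    c,R,t=C or cam(n)
    K=np.array([[c["fx"],0,c["cx"]],[0,c["fy"],c["cy"]],[0,0,1.]])
    v,u=np.mgrid[:384,:512]
    p=cv2.undistortPoints(np.stack([u,v],-1).reshape(-1,1,2).astype(float),K,np.array([c["k1"],0,0,0,0.]))[:,0]
    P=np.c_[p,np.ones(len(p))]*dep.reshape(-1,1)
    return ((P-t)@R).reshape(384,512,3)
E
python3 - <<'E'
from h import *
ims=[]
for n in ("scene","side"):
    im,d=viewer.get_image(n); np.savez(f"{n}0.npz",im=im,d=d)
    cv2.imwrite(f"pics/{n}0.png",im[:,:,::-1])
    for k in ("snap_ring","groove","plain_ring"):
        for r in pinpoint(n,k): 
            z=0.045 if k=="groove" else 0
            print(n,k,np.round(r["pixel"]),round(r["conf"],2),np.round(atz(n,r["pixel"],z),3))
E
```

```text
scene snap_ring [259. 163.] 0.77 [ 0.37 -0.15  0.  ]
scene snap_ring [276. 199.] 0.73 [0.446 0.003 0.   ]
scene groove [322. 253.] 0.97 [0.534 0.224 0.045]
scene plain_ring [216. 222.] 0.57 [ 0.602 -0.015  0.   ]
side snap_ring [188. 274.] 0.77 [ 0.386 -0.138  0.   ]
side snap_ring [222. 204.] 0.72 [0.458 0.018 0.   ]
side groove [244. 118.] 0.66 [0.524 0.231 0.045]
side plain_ring [297. 212.] 0.55 [ 0.61 -0.02  0.  ]
```

View pics/scene0.png

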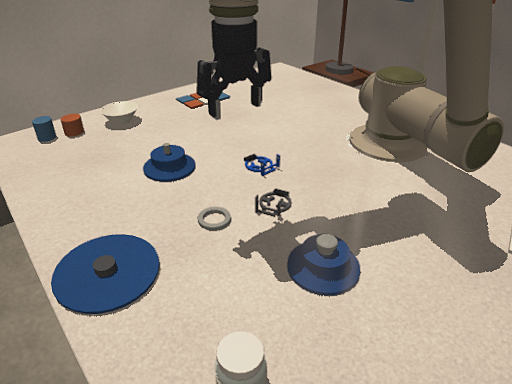

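View pics/side0.png

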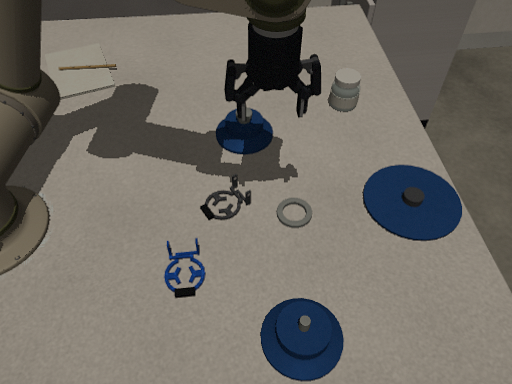

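Candidates for the snap ring are the dark one at scene (276,199) / side (222,204) and the blue one at scene (259,163) / side (188,274). The dark steel one fits the colour. The grooved stand is at scene (325,250) / side (244,118), since its head is thick; the stand at side (303,325) has only a thin pin.

```bash
python3 - <<'E'
from h import *
im=np.load("side0.npz")["im"]; im2=np.load("scene0.npz")["im"]
a=cv2.resize(im[165:305,150:270],None,fx=3.3,fy=3.3,interpolation=2)
b=cv2.resize(im2[145:295,215:365],(a.shape[0],a.shape[0]))[:, :400]
cv2.imwrite("pics/crop0.png",np.hstack([a,b])[:,:,::-1])
for n in("scene","side"):
    D=np.load(n+"0.npz");P=cloud(n,D["d"]); np.save(n+"P.npy",P)
    g=D["im"].astype(int); ok=D["d"]>0
    near=lambda x,y,r:(np.hypot(P[...,0]-x,P[...,1]-y)<r)&ok
    dark=(g.max(-1)<75)&near(.45,.012,.075)&(P[...,2]<.06)
    m=dark&(P[...,2]>.002)&(P[...,2]<.012)
    e=dark&(P[...,2]>.02)
    Q=P[e]
    c,l,_=(None,)*3
    print(n,"ring",m.sum(),P[m].mean(0).round(4) if m.any() else 0,"eyes",e.sum(),Q[:,:2].round(3)[::6].tolist())
    h=near(.53,.23,.06)&(P[...,2]>.062)&(P[...,2]<.09); print("head",h.sum(),P[h].mean(0),np.percentile(P[h],[2,98],axis=0).round(4).tolist())
    h=near(.6,-.017,.06)&(P[...,2]>.006)&(P[...,2]<.03); print("plain",h.sum(),P[h].mean(0))
C=cam("wrist"); R=C[1];t=C[2]; print("wrist cam pos",-R.T@t,"fwd",R[2],"right",R[0]); s=env.observe();print(s["position"],s["tool_rot"],s["time_s"])
E
```

```text
scene ring 254 [0.4646 0.0151 0.0068] eyes 43 [[0.512, 0.014], [0.513, 0.014], [0.514, 0.013], [0.493, 0.06], [0.49, 0.06], [0.487, 0.06], [0.49, 0.061], [0.49, 0.061]]
head 289 [0.52754225 0.22521121 0.06939198] [[0.5095, 0.2074, 0.0628], [0.5421, 0.2405, 0.0724]]
plain 400 [ 0.60344052 -0.02052196  0.01083888]
side ring 591 [0.4604 0.0136 0.0062] eyes 79 [[0.492, 0.06], [0.488, 0.057], [0.487, 0.056], [0.492, 0.058], [0.494, 0.059], [0.494, 0.059], [0.483, 0.055], [0.487, 0.054], [0.512, 0.01], [0.514, 0.013], [0.51, 0.009], [0.514, 0.011], [0.516, 0.011], [0.51, 0.009]]
head 76 [0.53074185 0.21918805 0.06840648] [[0.5061, 0.2059, 0.0621], [0.5421, 0.2376, 0.0723]]
plain 465 [ 0.60135333 -0.02493582  0.00913856]
wrist cam pos [0.55060577 0.0688827  0.37438504] fwd [-0.00128882 -0.27208813 -0.96227147] right [ 0.99999807  0.00107533 -0.00164341]
[5.49942082e-01 1.68980947e-05 2.31216255e-01] [[ 7.60182121e-06  9.99999966e-01 -2.59761476e-04]
 [ 9.99999999e-01 -7.58916798e-06  4.87119048e-05]
 [ 4.87099318e-05 -2.59761846e-04 -9.99999965e-01]] 0.4
```

View pics/crop0.png

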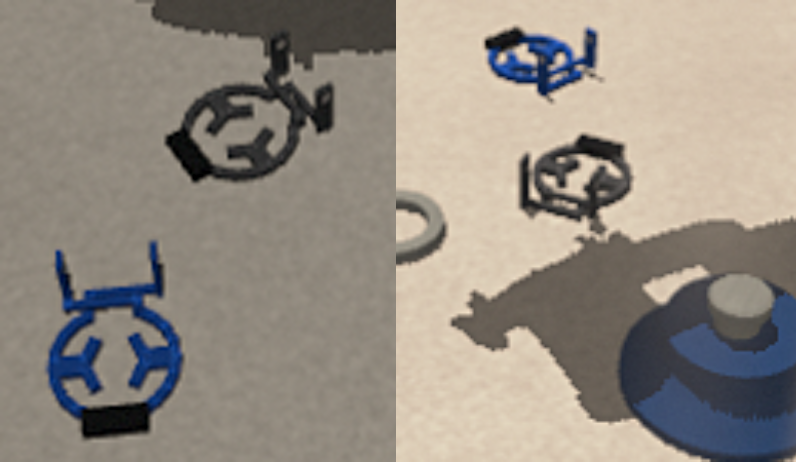

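The crop confirms the dark ring: eyes at upper right in the side view, black bar at lower left, and the other ring clearly blue. The eyes measure (0.489,0.059) and (0.513,0.012), so the heading is about 27° and the origin about (0.460,0.014). I'll move above the eyes, aligned with them.

Call:
move_arm(
  plan="0.035 -0.049 0.02 0 0 0 0.075; 0 0 0.02 0 0 0.183 0.075; 0 0 0.02 0 0 0.183 0.075; 0 0 0.02 0 0 0.183 0.075; 0 0 0 0 0 0.183 0.075; 0 0 0 0 0 0.183 0.075; 0 0 0 0 0 0.183 0.075; 0 0 0 0 0 0 0.075; 0 0 0 0 0 0 0.075",
  grip_force=30,
)

```text
time_s: 1.52
position: [0.5017, 0.0345, 0.1517]
tool_rot: [[0.889, 0.459, 0.0], [0.459, -0.889, 0.0], [0.0, 0.0, -1.0]]
ft_force: [-0.1, 0.5, -0.0]
grip_width: 0.0748
gripper_force: 0.0
```

```bash
cat > look.py <<'E'
from h import *
import sys
s=env.observe(); C=cam("wrist"); im,d=viewer.get_image("wrist"); P=cloud("wrist",d,C)
cv2.imwrite(sys.argv[1],im[:,:,::-1]); np.savez("w.npz",im=im,d=d,P=P)
R=np.array(s["tool_rot"]);p=np.array(s["position"])
print("t",s["time_s"],"tcp",p.round(4),"toolx",R[:,0].round(3),"tooly",R[:,1].round(3),"grip",s["grip_width"])
E
python3 - <<'E'
import sys; sys.argv=["","pics/w1.png"]
exec(open("look.py").read())
g=im.astype(int); r=np.hypot(P[...,0]-.46,P[...,1]-.014)
e=(d>0)&(P[...,2]>.03)&(P[...,2]<.05)&(r<.08)
n,l,st,c=cv2.connectedComponentsWithStats(e.astype(np.uint8))
for i in range(1,n):
    if st[i,4]>15: Q=P[l==i]; print(c[i].round(),st[i,4],"world",((Q.min(0)+Q.max(0))/2).round(4),"tool",((Q-p)@R).min(0).round(4),((Q-p)@R).max(0).round(4))
m=(d>0)&(P[...,2]>.003)&(P[...,2]<.015)&(r<.06)&(g.max(-1)<90)
print("ring",(cv2.minEnclosingCircle(P[m][:,:2].astype(np.float32))),np.median(P[m],0))
print(pinpoint("wrist","snap_ring"))
for k in pinpoint("wrist","snap_ring"): print(atz("wrist",k["pixel"],0,C))
E
```

```text
t 1.525 tcp [0.5017 0.0345 0.1517] toolx [0.889 0.459 0.   ] tooly [ 0.459 -0.889  0.   ] grip 0.07476882803928811
[232. 187.] 71 world [0.4882 0.059  0.0374] tool [-0.0067 -0.0298  0.1076] [ 0.0049 -0.0257  0.1209]
[284. 187.] 72 world [0.5119 0.013  0.037 ] tool [-0.0069  0.0217  0.1078] [0.0048 0.026  0.1216]
ring ((0.4651322364807129, 0.018450245261192322), 0.052134543657302856) [0.45879576 0.01629312 0.00680827]
[{'pixel': [334.4, 316.9], 'conf': 0.95}, {'pixel': [258.6, 216.8], 'conf': 0.81}]
[ 0.37993152 -0.13788839  0.        ]
[0.45906548 0.01448394 0.        ]
```

View pics/w1.png

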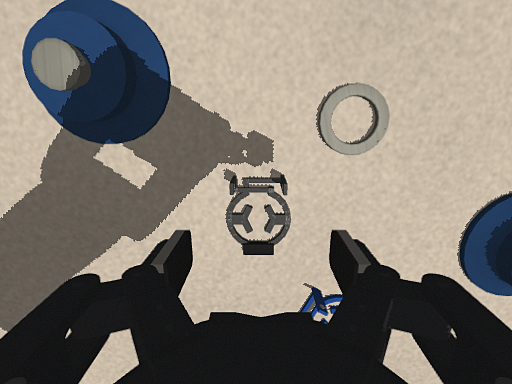

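The picture shows the eyes at (232,187) and (284,187), centred and aligned to within 2 mm. Descend and pinch.

Call:
move_arm(
  plan="-0.001 -0.002 0.04 0 0 0 0.075; 0 0 0.04 0 0 0 0.075; 0 0 0.03 0 0 0 0.075; 0 0 0.018 0 0 0 0.075; 0 0 0.01 0 0 0 0.075; 0 0 0 0 0 0 0.075; 0 0 0 0 0 0 0.055; 0 0 0 0 0 0 0.045; 0 0 0 0 0 0 0.035; 0 0 0 0 0 0 0.025; 0 0 0 0 0 0 0.012; 0 0 0 0 0 0 0.012",
  grip_force=30,
)

```text
time_s: 3.18
position: [0.5028, 0.0352, 0.0163]
tool_rot: [[0.89, 0.455, 0.008], [0.455, -0.89, -0.002], [0.007, 0.005, -1.0]]
ft_force: [1.7, -1.3, 17.5]
grip_width: 0.0165
gripper_force: 29.8
```

Call:
move_arm(
  plan="0 0 0 0 0 0 0.012; 0 0 0 0 0 0 0.012; 0 0 -0.01 0 0 0 0.012; 0 0 -0.03 0 0 0 0.012; 0 0 -0.04 0 0 0 0.012; 0 0 -0.04 0 0 0 0.012; 0 0 0 0 0 0 0.012; 0 0 0 0 0 0 0.012",
)

```text
time_s: 4.18
position: [0.4993, 0.036, 0.1332]
tool_rot: [[0.89, 0.455, -0.001], [0.455, -0.89, 0.0], [-0.001, -0.001, -1.0]]
ft_force: [0.2, -0.5, -0.8]
grip_width: 0.016
gripper_force: 30.8
```

```bash
cat > rel.py <<'E'
import sys
exec(open("look.py").read())
g=im.astype(int); T=(P-p)@R
# ring cloud in tool frame
m=(d>0)&(np.abs(T[...,2])<.035)&(T[...,0]<.03)&(T[...,0]>-.13)&(np.abs(T[...,1])<.07)&(g.max(-1)<140)
np.save("T.npy",T)
print("cand z hist",np.histogram(T[m][:,2],12))
fl=m&(T[...,2]>.005)
print("ring x",np.percentile(T[fl][:,0],[0,2,98,100]).round(4),"y",np.percentile(T[fl][:,1],[0,2,98,100]).round(4))
A=np.c_[T[fl][:,:2],np.ones(fl.sum())]; print("plane",np.linalg.lstsq(A,T[fl][:,2],rcond=None)[0].round(4))
print("tool z",R[:,2])
for k in pinpoint("wrist","snap_ring"): 
    q=atz("wrist",k["pixel"],p[2]-.013,C); print(k,((q-p)@R).round(4))
h=(d>0)&(P[...,2]>.064)&(P[...,2]<.076)&(np.hypot(P[...,0]-.53,P[...,1]-.224)<.05)&(g.min(-1)>70)
print("head",h.sum()); 
if h.sum()>20: print(cv2.minEnclosingCircle(P[h][:,:2].astype(np.float32)),P[h].mean(0))
for k in pinpoint("wrist","groove"): print("groove",k["conf"],k["pixel"],atz("wrist",k["pixel"],.045,C))
E
python3 rel.py pics/w2.png
```

```text
t 4.175 tcp [0.4993 0.036  0.1332] toolx [ 0.89   0.455 -0.001] tooly [ 0.455 -0.89  -0.001] grip 0.015992603142615847
cand z hist (array([187, 307, 429, 260, 228, 190, 191,  32,  25, 350, 865, 215]), array([-0.03497486, -0.0307002 , -0.02642555, -0.0221509 , -0.01787624,
       -0.01360159, -0.00932694, -0.00505228, -0.00077763,  0.00349702,
        0.00777168,  0.01204633,  0.01632098]))
ring x [-0.0258 -0.0244  0.0041  0.0048] y [-0.046  -0.0427  0.0439  0.0482]
plane [ 0.0522 -0.022   0.0103]
tool z [-1.01125798e-03  2.60974031e-04 -9.99999455e-01]
head 2384
((0.5225743651390076, 0.22464078664779663), 0.019835006445646286) [0.52387024 0.22240395 0.06990516]
groove 0.6 [64.1, 61.1] [0.52576783 0.22293242 0.045     ]
```

View pics/w2.png

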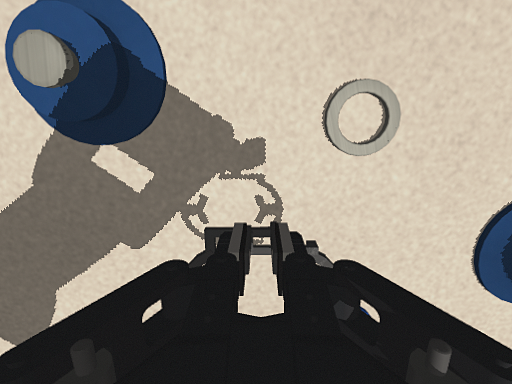

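The ring is lifted and spread: its shadow at (232,205) shows it open, with the eyes pinched in the fingers. The head is at about (0.525,0.2235). I'll carry it over the spindle.

Call:
move_arm(
  plan="0.015 -0.015 0 0 0 0 0.012; 0.031 -0.031 0 0 0 0 0.012; 0.031 -0.031 0 0 0 0 0.012; 0.031 -0.031 0 0 0 0 0.012; 0.031 -0.031 0 0 0 0 0.012; 0.015 -0.015 0 0 0 0 0.012; 0 0 0 0 0 0 0.012; 0 0 0 0 0 0 0.012; 0 0 0 0 0 0 0.012",
)

```text
time_s: 5.45
position: [0.5668, 0.2421, 0.1335]
tool_rot: [[0.891, 0.454, -0.001], [0.454, -0.891, -0.0], [-0.001, -0.0, -1.0]]
ft_force: [0.2, 0.4, -1.4]
grip_width: 0.016
gripper_force: 30.9
```

```bash
cat > two.py <<'E'
from h import *
import sys
s=env.observe();p=np.array(s["position"]);R=np.array(s["tool_rot"]);print(s["time_s"],p.round(4),R[:,0].round(3),s["grip_width"])
outs=[]
o=p-.045*R[:,0]-np.array([0,0,.016])
for n in("scene","side"):
    C=cam(n); im,d=viewer.get_image(n); P=cloud(n,d,C); np.savez(n+"1.npz",im=im,d=d,P=P)
    T=(P-o)@R; T[...,2]*=-1; T[...,1]*=-1   # ring-like frame: x toward eyes, z up
    g=im.astype(int)
    m=(d>0)&(np.abs(T[...,2])<.02)&(np.hypot(T[...,0],T[...,1])<.075)&(g.max(-1)<110)&(T[...,0]<.03)
    Q=T[m]; print(n,m.sum())
    if m.sum()>30:
        A=np.c_[Q[:,:2],np.ones(len(Q))]; print(" plane",np.linalg.lstsq(A,Q[:,2],rcond=None)[0].round(4),"x",np.percentile(Q[:,0],[0,3,97]).round(4),"y",np.percentile(Q[:,1],[0,3,97,100]).round(4),"z",np.percentile(Q[:,2],[3,50,97]).round(4))
    for k in pinpoint(n,"snap_ring"):
        q=atz(n,k["pixel"],o[2],C); print(" pin",np.round(k["pixel"]),round(k["conf"],2),((q-o)@R).round(4),q.round(4))
    for k in pinpoint(n,"groove"): print(" groove",np.round(k["pixel"]),round(k["conf"],2),atz(n,k["pixel"],.045,C).round(4))
    K=np.array([[C[0]["fx"],0,C[0]["cx"]],[0,C[0]["fy"],C[0]["cy"]],[0,0,1.]])
    uv=cv2.projectPoints(o[None],cv2.Rodrigues(C[1])[0],C[2],K,np.array([C[0]["k1"],0,0,0]))[0][0,0]
    print(" o px",uv.round())
    u,v=np.clip(uv.astype(int),[65,70],[447,314]); outs.append(cv2.resize(im[v-70:v+70,u-65:u+65],None,fx=3,fy=3,interpolation=2))
cv2.imwrite(sys.argv[1],np.hstack(outs)[:,:,::-1])
E
python3 two.py pics/t1.png
```

```text
5.45 [0.5668 0.2421 0.1335] [ 0.891  0.454 -0.001] 0.015983727613924154
scene 388
 plane [-0.0371 -0.0068  0.0062] x [-0.0432 -0.0389  0.0273] y [-0.0552 -0.0524  0.05    0.0521] z [0.0022 0.0065 0.0113]
 pin [260. 162.] 0.89 [-1.260e-01  1.815e-01  1.000e-04] [0.4969 0.0028 0.1175]
 pin [326. 213.] 0.6 [-0.0157  0.0072  0.    ] [0.516  0.2082 0.1175]
 pin [218. 221.] 0.34 [ 7.96e-02  1.69e-01 -1.00e-04] [0.6744 0.1073 0.1175]
 groove [323. 252.] 0.83 [0.5315 0.2246 0.045 ]
 o px [328. 219.]
side 518
 plane [-0.0478  0.0008  0.0055] x [-0.0457 -0.0443  0.0267] y [-0.0548 -0.0529  0.0506  0.0566] z [0.0006 0.0061 0.0117]
 pin [241.  94.] 0.65 [-0.0074 -0.005   0.    ] [0.5178 0.2228 0.1175]
 pin [186. 277.] 0.65 [-3.133e-01  3.246e-01  2.000e-04] [ 0.3951 -0.2099  0.1175]
 groove [244. 120.] 0.57 [0.5252 0.2219 0.045 ]
 o px [245.  95.]
```

View pics/t1.png

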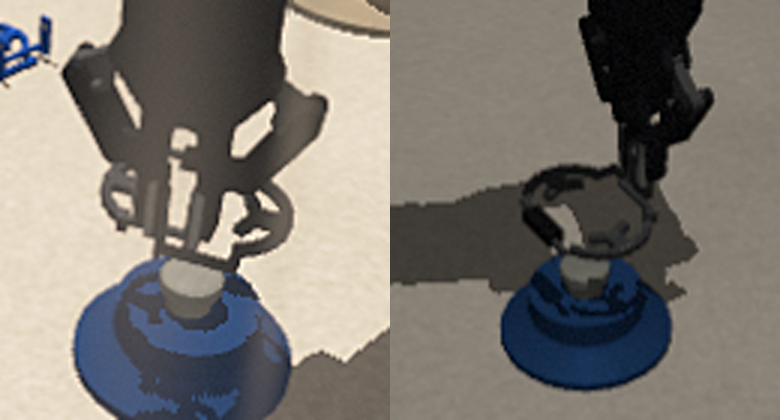

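The ring is held level over the head at full spread: about ±54 mm in y at z ≈ 0.117. Next I'll check the x offset against the resting ring and refine the head centre.

```bash
python3 - <<'E'
from h import *
x=np.array([.889,.458]);y=np.array([-.458,.889])
for n in("scene","side"):
    D=np.load(n+"0.npz");P=np.load(n+"P.npy");g=D["im"].astype(int)
    q=P[...,:2]-(np.array([.50005,.036])-.046*x); X=q@x;Y=q@y
    m=(D["d"]>0)&(P[...,2]>.003)&(P[...,2]<.02)&(np.hypot(X,Y)<.06)&(g.max(-1)<85)&(X<.03)
    print(n,m.sum(),"x",np.percentile(X[m],[0,3]).round(4),"y",np.percentile(Y[m],[0,3,97,100]).round(4))
    # head: gray pixels near top, from initial image; fit circle to top-face
    def top(D,P):
        g=D["im"].astype(int)
        h=(D["d"]>0)&(P[...,2]>.0675)&(P[...,2]<.075)&(np.hypot(P[...,0]-.526,P[...,1]-.223)<.035)&(g.max(-1)-g.min(-1)<50)
        q=P[h][:,:2].astype(np.float32);print("  head",len(q),q.mean(0),cv2.minEnclosingCircle(q),(np.percentile(q,[2,98],axis=0)).mean(0))
    top(D,P); E=np.load(n+"1.npz")
    # hub top edge circle
    b=(D["d"]>0)&(P[...,2]>.041)&(P[...,2]<.049)&(np.hypot(P[...,0]-.526,P[...,1]-.223)<.055)
    q=P[b][:,:2].astype(np.float32); print("  hub",len(q),cv2.minEnclosingCircle(q))
    b=(D["d"]>0)&(P[...,2]>.004)&(P[...,2]<.03)&(np.hypot(P[...,0]-.526,P[...,1]-.223)<.08)&(g[...,2]>g[...,0]+30)
    q=P[b][:,:2].astype(np.float32); print("  foot",len(q),cv2.minEnclosingCircle(q))
E
```

```text
scene 227 x [-0.0395 -0.0374] y [-0.0354 -0.0328  0.0334  0.0356]
  head 236 [0.5259966  0.22396344] ((0.5242710113525391, 0.2225189208984375), 0.018888035789132118) [0.5256087  0.22340265]
  hub 1039 ((0.5239905714988708, 0.22184760868549347), 0.045286498963832855)
  foot 793 ((0.5277460813522339, 0.2307841181755066), 0.06630069762468338)
side 457 x [-0.0439 -0.0429] y [-0.0386 -0.0355  0.0319  0.0364]
  head 53 [0.5310883  0.22133915] ((0.524713933467865, 0.22365078330039978), 0.01888226345181465) [0.52349307 0.22205799]
  hub 611 ((0.5249289870262146, 0.22296614944934845), 0.046603672206401825)
  foot 483 ((0.5228880643844604, 0.22134962677955627), 0.06691721826791763)
```

Call:
move_arm(
  plan="0 -0.003 0.01 0 0 0 0.012; 0 0 0 0 0 0 0.012; 0 0 0.02 0 0 0 0.012; 0 0 0.02 0 0 0 0.012; 0 0 0.01 0 0 0 0.012; 0 0 0.007 0 0 0 0.012; 0 0 0 0 0 0 0.012; 0 0 0 0 0 0 0.012",
)

```text
time_s: 6.75
position: [0.5658, 0.2458, 0.0672]
tool_rot: [[0.89, 0.455, 0.001], [0.455, -0.89, 0.0], [0.001, 0.0, -1.0]]
ft_force: [0.0, -0.2, -1.1]
grip_width: 0.0158
gripper_force: 30.9
```

```bash
python3 two.py pics/t2.png
```

```text
6.75 [0.5658 0.2458 0.0672] [0.89  0.455 0.001] 0.015795837921006386
scene 613
 plane [-0.1649 -0.0098  0.0025] x [-0.0447 -0.0395  0.0283] y [-0.0549 -0.0504  0.0491  0.0523] z [-0.0166  0.0051  0.0119]
 pin [262. 164.] 0.97 [-2.264e-01  2.220e-01 -2.000e-04] [ 0.4253 -0.0755  0.0512]
 pin [325. 244.] 0.78 [-0.0109  0.004  -0.    ] [0.5179 0.2168 0.0512]
 groove [323. 252.] 0.63 [0.5316 0.2245 0.045 ]
 o px [326. 249.]
side 1030
 plane [0.0475 0.0679 0.0033] x [-0.0468 -0.0454  0.0266] y [-0.0586 -0.0524  0.0477  0.0564] z [-0.0173  0.004   0.0191]
 pin [185. 274.] 0.98 [-3.025e-01  2.849e-01 -2.000e-04] [ 0.3862 -0.1661  0.0512]
 pin [244. 116.] 0.96 [-0.0003 -0.002  -0.    ] [0.5246 0.2269 0.0512]
 groove [244. 117.] 0.96 [0.5251 0.2324 0.045 ]
 o px [245. 117.]
```

View pics/t2.png

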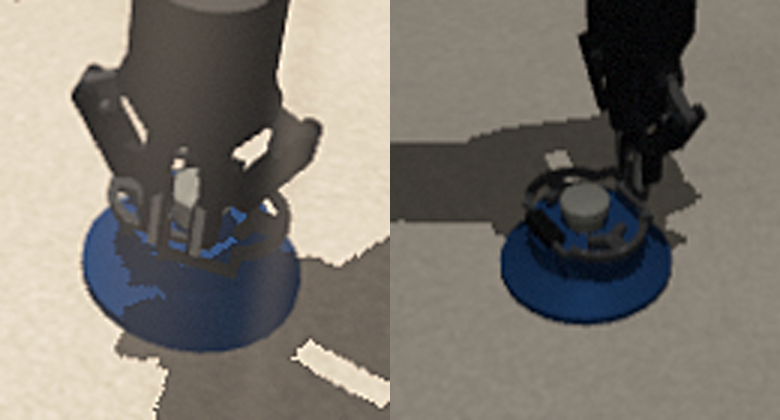

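The ring has passed the head, which shows inside it at (585,205) of the crop. There's about 6 mm left to go, so I'll feel my way down.

Call:
move_arm(
  plan="0 0 0.002 0 0 0 0.012; 0 0 0.0015 0 0 0 0.012; 0 0 0.001 0 0 0 0.012; 0 0 0 0 0 0 0.012",
)

```text
time_s: 7.55
position: [0.5655, 0.2457, 0.062]
tool_rot: [[0.89, 0.455, -0.0], [0.455, -0.89, -0.0], [-0.0, -0.0, -1.0]]
ft_force: [0.1, -0.7, -1.0]
grip_width: 0.0159
gripper_force: 30.9
```

Call:
move_arm(
  plan="0 0 0.001 0 0 0 0.012; 0 0 0 0 0 0 0.012",
)

```text
time_s: 7.8
position: [0.5657, 0.2458, 0.0615]
tool_rot: [[0.89, 0.455, 0.001], [0.455, -0.89, 0.0], [0.001, 0.0, -1.0]]
ft_force: [-0.6, 0.8, 2.7]
grip_width: 0.016
gripper_force: 31.5
```

First contact felt. Now I'll let go slowly, lowering slightly to make up for the pads swinging back.

Call:
move_arm(
  plan="0 0 0 0 0 0 0.02; 0 0 0.0005 0 0 0 0.025; 0 0 0.0005 0 0 0 0.03; 0 0 0.001 0 0 0 0.036; 0 0 0.001 0 0 0 0.042; 0 0 0.001 0 0 0 0.048; 0 0 0.001 0 0 0 0.054; 0 0 0 0 0 0 0.06; 0 0 0 0 0 0 0.068; 0 0 0 0 0 0 0.074; 0 0 0 0 0 0 0.074; 0 0 0 0 0 0 0.074",
)

```text
time_s: 9.3
position: [0.5655, 0.2457, 0.0562]
tool_rot: [[0.89, 0.455, 0.0], [0.455, -0.89, 0.0], [0.0, -0.0, -1.0]]
ft_force: [0.3, -0.1, -0.3]
grip_width: 0.0742
gripper_force: 0.0
```

```bash
python3 two.py pics/t3.png
```

```text
9.3 [0.5655 0.2457 0.0562] [0.89  0.455 0.   ] 0.07418934550139022
scene 499
 plane [-0.1593 -0.1615  0.0062] x [-0.0306 -0.0225  0.0287] y [-0.0513 -0.0391  0.0437  0.0469] z [-0.0186  0.0084  0.0145]
 pin [324. 247.] 0.91 [-0.0145  0.007  -0.    ] [0.5158 0.2124 0.0402]
 pin [256. 164.] 0.87 [-0.2364  0.2398 -0.    ] [ 0.4242 -0.0959  0.0402]
 groove [324. 252.] 0.66 [0.529  0.2235 0.045 ]
 o px [325. 253.]
side 901
 plane [0.1034 0.2094 0.0069] x [-0.0527 -0.0458  0.0266] y [-0.0518 -0.0447  0.0321  0.0385] z [-0.019   0.0044  0.0154]
 pin [242. 116.] 0.94 [ 0.005  -0.0173  0.    ] [0.522  0.2429 0.0402]
 pin [188. 275.] 0.83 [-0.297  0.284 -0.   ] [ 0.3903 -0.1628  0.0402]
 groove [245. 118.] 0.64 [0.5277 0.2303 0.045 ]
 o px [244. 121.]
```

View pics/t3.png

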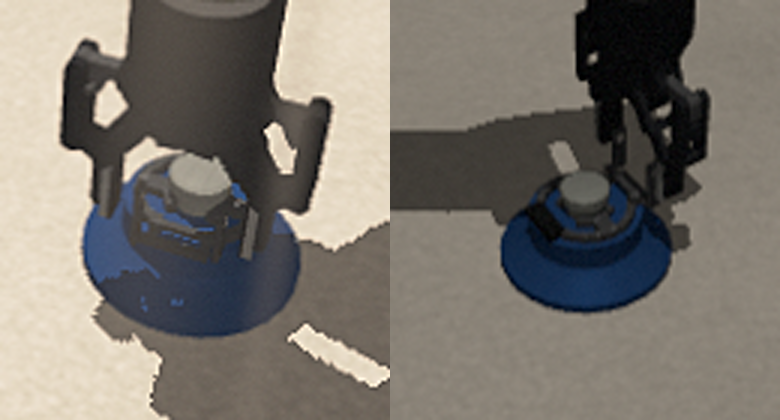

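The ring has contracted around the spindle, with its eyes between the open fingers. Retreating straight up.

Call:
move_arm(
  plan="0 0 0 0 0 0 0.085; 0 0 -0.01 0 0 0 0.085; 0 0 -0.02 0 0 0 0.085; 0 0 -0.04 0 0 0 0.085; 0 0 -0.05 0 0 0 0.085; 0 0 -0.05 0 0 0 0.085; 0 0 0 0 0 0 0.085; 0 0 0 0 0 0 0.085",
)

```text
time_s: 10.6
position: [0.5652, 0.2456, 0.2258]
tool_rot: [[0.89, 0.455, -0.001], [0.455, -0.89, -0.0], [-0.001, -0.0, -1.0]]
ft_force: [0.5, 0.6, -0.9]
grip_width: 0.0846
gripper_force: 0.0
```

```bash
python3 - <<'E'
import sys; sys.argv=["","pics/w4.png"]
exec(open("look.py").read())
g=im.astype(int); r=np.hypot(P[...,0]-.5245,P[...,1]-.2228)
h=(d>0)&(P[...,2]>.067)&(P[...,2]<.074)&(r<.028); print("head",cv2.minEnclosingCircle(P[h][:,:2].astype(np.float32)))
e=(d>0)&(P[...,2]>.077)&(P[...,2]<.1)&(r<.08)
n,l,st,c=cv2.connectedComponentsWithStats(e.astype(np.uint8))
for i in range(1,n):
    if st[i,4]>10: Q=P[l==i]; print("eye",c[i].round(),st[i,4],((Q.min(0)+Q.max(0))/2).round(4),"top",Q[:,2].max().round(4))
m=(d>0)&(g.max(-1)<95)&(g.max(-1)-g.min(-1)<25)&(r<.042)&(r>.028)&(P[...,2]>.043)&(P[...,2]<.06)
Q=P[m];A=np.c_[Q[:,:2]-[.5245,.2228],np.ones(len(Q))];print("ring",len(Q),np.linalg.lstsq(A,Q[:,2],rcond=None)[0].round(4),np.percentile(Q[:,2],[3,50,97]).round(4))
E
```

```text
t 10.6 tcp [0.5652 0.2456 0.2258] toolx [ 0.89   0.455 -0.001] tooly [ 0.455 -0.89  -0.   ] grip 0.0845798396813698
head ((0.5232887268066406, 0.22434556484222412), 0.019071651622653008)
eye [238. 180.] 48 [0.5544 0.2665 0.0847] top 0.0886
eye [283. 180.] 58 [0.5756 0.2236 0.0829] top 0.0888
ring 1228 [-0.0063 -0.0077  0.0526] [0.0462 0.0521 0.0567]
```

View pics/w4.png

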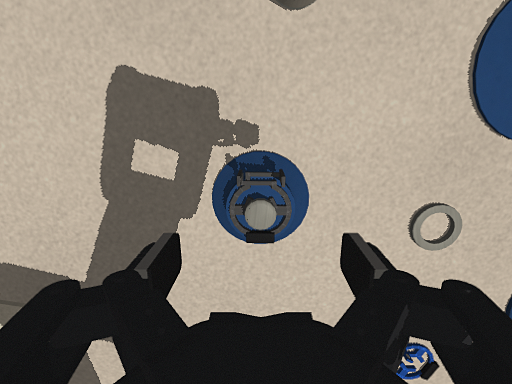

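The wrist view shows the ring flat on the hub. The eyes are 47.9 mm apart (spread about 2 mm), the axis is within about 1 mm of the spindle's, the plain ring at (437,226) is untouched and the arm is clear. Handing in.

```bash
python3 -c "
from rig import env
print(env.close_job())"
```

```text
the job is handed in; nothing more can be done
None
```

The dark snap ring is seated flat in the groove of the grooved stand, contracted (about 2 mm spread) and released. The plain ring was left where it lay, and the job is handed in; no verdict came back.

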